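# Shut the tube drawer and hold the sample cabinet's lid open

## Task

The tube drawer of the white sample cabinet has been loaded: first push it fully home while the lid is still shut. Then raise the blue lid (its yellow bar is the handle) and hold it steady at 60 degrees from shut, so that the nurse can scan the tube caps underneath; it falls shut when let go, so finish while still holding it there with the gripper. Keep the drawer home and leave the other things on the table where they stand.

Things in the scene. Friction and masses are not known exactly. Their poses are not given: they have to be found in the camera images.
- cabinet: white sample cabinet, fixed to the table, 170 deep (x) x 200 wide (y) x 122 mm high without its lid. Origin: centre of its underside. Its x axis points from its front (drawer side, towards the robot) to its rear (hinge side), y to its left, z up; it may be turned up to 20 degrees either way. The lid and drawer are guided along and about these axes
- tube_drawer (a joint): the drawer at the cabinet's front, holding capped tubes, with a grey front 196 mm wide from 15 to 115 mm above the table. Value in m: 0 = fully home, positive = pulled out towards the cabinet's -x, at most 0.09; starts at 0.045 to 0.075. The front's outer face is 97 mm ahead (-x) of the cabinet's origin when home. It slides with about 1.5 N of friction plus 8 N per m/s and stays where it is left
- drawer_pull (a point): middle of the drawer's black pull bar: round, 12 mm thick, 100 mm long along the cabinet's y, centre 75 mm above the table and 35 mm ahead of the grey front; 132 mm ahead (-x) of the cabinet's origin when the drawer is home, further by the drawer's joint value
- lid (a joint): the flat blue lid on top of the cabinet, 178 x 200 x 8 mm, about 0.35 kg (0.25 to 0.49), hinged along its rear edge. Value in rad: 0 = shut (flat), positive = front edge raised; it starts shut, a stop ends its travel at 1.40 (80 degrees), and it falls shut by its own weight from any angle when let go. 60 degrees is 1.047
- lid_hinge (a point): middle of the lid's hinge line, which runs along the cabinet's y; 85 mm behind (+x) the cabinet's origin, 122 mm above the table, level with the lid's underside
- lid_bar (a point): middle of the yellow round grab bar on the lid: 12 mm thick, 100 mm long along the cabinet's y, on two 12 mm posts at its ends (about 88 mm free between them), moves with the lid. With the lid shut it is 155 mm ahead (-x) of the hinge line and 43 mm above it (35 mm above the lid's top face, 29 mm free under it), 165 mm above the table; with the lid at angle a it turns about the hinge line by a, front going up
- pump_bottle: white pump soap bottle with a blue collar, 62 mm diameter, 162 mm tall, stands about 190 mm to the cabinet's left (+y of the cabinet); bystander. Origin: centre of its underside, z up
- specimen_jar: clear jar with red cap, 56 mm diameter, 65 mm tall, about 170 mm to the cabinet's right (-y of the cabinet); bystander. Origin: centre of its underside, z up
- tube_rack: orange rack with eight capped tubes, 70 x 166 x 92 mm, right side of the table; bystander. Origin: centre of its underside, z up
- steel_bowl: steel bowl, 130 mm diameter, 45 mm high, left side of the table; bystander. Origin: centre of its underside, z up
- tape_roll: white roll of tape lying flat, 70 mm diameter, 25 mm high; bystander. Origin: centre of its underside, z up
- swab_box: cardboard box, 90 x 60 x 45 mm; bystander. Origin: centre of its underside, z up

How it is judged:
By the outcome, as a careful person would: the job done as asked, in the order asked, and still so for the second after the job is handed in, while the arm keeps its last pose, push and grip.
It also fails if it takes over 53 s, if anything falls off the work surface, if the arm or the gripper's body presses on something with over 40 N, if the wrist force passes 120 N, or if a joint passes its speed limit or range.

## Robot

A 6-joint arm with a two-finger parallel gripper is mounted at the origin on the work surface. World frame = base frame: x ahead of the robot, y to its left, z up, the work surface at z = 0. Lengths are in mm, angles in degrees, forces in N, time in s.
With the tool pointing down it reaches from about 300 to 875 mm from the base axis. Payload 6.4 kg.
Tool frame: the origin (TCP) lies on the centre line of the jaws, within the pads' length; the fingertips stand 14 mm ahead of it and the grasp point (between the pads) lies 5 mm behind it (arm.tips_ahead is the distance from the TCP to the fingertips, in mm); z points along the fingers, y is the line along which they close (so a half turn about z gives the same grasp; the last joint's range is limited). The gripper opens to 88 mm and grips with 3 to 60 N. Pads are 18 mm wide; open, the fingers measure 123 mm over their backs; the gripper's body (75 mm by 187 mm) begins 45 mm behind the grasp point.
Start: joints at [-79.085, 10.359, 92.074, -0, 77.567, -11.82], TCP at [222.237, -530.332, 252.714] pointing down, gripper open.
Joint ranges: [-171.53, 171.53], [-51.25, 118.39], [17.06, 147.69], [-65.23, 245.23], [0, 150.52], [-178.68, 178.68]. Speed limits (degrees/s): [147.25, 147.25, 172.46, 180, 180, 180].

## Interface

Orientations are given as [roll, pitch, yaw] about the fixed x, y, z axes, in that order (R = Rz(yaw) Ry(pitch) Rx(roll)).
In Python, from plant import arm gives the robot as it stands. Calls block until the motion is done:
- arm.move_to(position, orientation): joint-space move of the TCP to a pose.
- arm.move_l(position, speed=150, frame=None, stop_force=None): straight line of the TCP; frame=None keeps the orientation; speed is the mean speed in mm/s. With stop_force (N) it stops when the force on the tool has changed by that much, and returns True; else False.
- arm.set_joints(angles): joint-space move.
- arm.ungrasp() and arm.clamp(): open the fingers fully, or close them until they stop; the grip force is fixed at half the most.
- arm.sleep(seconds).
- arm.inverse_kinematics(position, orientation): joint angles nearest the present ones, or None.
- arm.get_obs(): the state.
- arm.snapshot(name): name is "scene" or "top" or "wrist"; returns a dict with "img" (420x560x3 uint8, red, green, blue), "fx", "fy", "cx", "cy" (pixels), "world_from_camera" (4x4, takes a point from camera to world coordinates). Camera axes: x right, y down, z forward; pixel columns grow to the right and rows downward; lengths in mm; the calibration is good to about 2 mm. The wrist camera is an equidistant fisheye: a pixel r from the principal point sees the ray r / f radians off the axis. A picture is of the moment at which its call begins. There is no depth.
A pose or a line that the arm cannot do raises arm.PlanningError and nothing moves.
- arm.job_done(): hands the job in; it is judged then, once.
Trained networks look in a picture, given as the dict that the camera call returned (one of the last four; its "shot" number tells which), for a name from the list of things; names that differ only in an ending like _2 or _b are one class to them, and where a whole thing is asked for, a point or a joint stands for the part that bears it (a point fixed in the world has none). Each returns a list of dicts, best first, with "score" (0 to 1); they miss things now and then, are a little off and sometimes report something else, mostly with a low value. They report only what shows in the picture. A call takes as long as a camera call.
- arm.spot_in(picture, name): "at" ([column, row] in pixels, amid what is visible of it).
- arm.landmark_of(picture, name): "at" ([column, row] in pixels: a listed point, or the origin of a listed thing).
The state is a dict: "time": time; "q": joint angles; "joint_vel": joint speeds; "effort": joint torques, N m; "position": TCP position; "orientation": TCP orientation; "ft_force": force on the tool from outside, world axes, zero at the start; "wrist_torque": the same for the moment, N m; "gripper_width": finger opening in mm; "gripper_force": force on a finger pad.
Only numpy, scipy, OpenCV 4.12 (cv2) and the standard library are available. Lean on these libraries where they do the work, as an engineer would, in place of code of your own. Each camera call takes 0.05 s, during which the arm holds its last target. There are 200 camera calls.

## Working session

There is one attempt and no reset: what is moved stays moved. The work goes in short steps, each a Python script; the robot and the scene stay as the last script left them, time stands still between calls to the robot, and variables do not carry over. Pictures are saved under pics/ and viewed, at most 10 in all, crops included, and the job is handed in when it is done.

```bash
ls; mkdir -p pics; cat > h.py <<'E'
from plant import arm
import numpy as np, cv2
def save(p,n): cv2.imwrite(f'pics/{n}.png',p['img'][:,:,::-1])
def ray(p,uv):
    T=np.array(p['world_from_camera']);d=np.array([(uv[0]-p['cx'])/p['fx'],(uv[1]-p['cy'])/p['fy'],1.])
    return T[:3,3],T[:3,:3]@d
def onz(p,uv,z):
    o,d=ray(p,uv);return o+d*(z-o[2])/d[2]
E
python3 - <<'E'
from h import *
np.set_printoptions(precision=1,suppress=True)
Z=dict(cabinet=0,drawer_pull=75,lid_hinge=122,lid_bar=165,pump_bottle=0,specimen_jar=0,tube_rack=0,steel_bowl=0,tape_roll=0,swab_box=0)
for c in ('scene','top'):
    p=arm.snapshot(c); save(p,c+'0'); print(c,np.array(p['world_from_camera'])[:3,3])
    for n,z in Z.items():
        r=arm.landmark_of(p,n)[:1]
        for a in r: print(n,round(a['score'],2),np.array(a['at']),onz(p,a['at'],z))
print(arm.get_obs())
E
python3 -c "
import cv2,numpy as np
" 
```

```text
pics
scene [1270.4  260.4  713.3]
cabinet 0.85 [214.7 287.9] [676.  -86.4   0. ]
lid_hinge 0.79 [194.3 278.7] [765.5 -80.4 122. ]
lid_bar 0.8 [215. 222.] [617.8 -93.6 165. ]
pump_bottle 0.56 [290.7 315.1] [704.8 120.1   0. ]
tube_rack 0.83 [142.6 204.6] [ 400.  -472.4    0. ]
steel_bowl 0.79 [462.4 313.5] [587.4 505.    0. ]
tape_roll 0.6 [205.1 202.6] [ 331.2 -276.9    0. ]
swab_box 0.57 [415.4 240.1] [339.2 399.2   0. ]
top [ 239.7   13.9 1572.3]
cabinet 0.68 [299.8 164. ] [680.4 -89.2   0. ]
drawer_pull 0.73 [306.4 211.2] [ 493.2 -103.7   75. ]
lid_hinge 0.93 [299.1 127.7] [774.3 -81.2 122. ]
lid_bar 0.79 [302.8 171. ] [610.6 -87.7 165. ]
pump_bottle 0.81 [240.4 154.4] [718.1 127.2   0. ]
specimen_jar 0.5 [346.3 164.4] [ 677.8 -258.7    0. ]
tube_rack 0.82 [407.8 240.1] [ 399.7 -465.9    0. ]
steel_bowl 0.67 [135.1 183.8] [610.6 505.6   0. ]
tape_roll 0.69 [360.2 265.5] [ 312.1 -293.6    0. ]
swab_box 0.88 [163.2 258.6] [341.7 394.6   0. ]
{'time': 1.1, 'q': array([-79.1,  10.4,  92.1,   0. ,  77.6, -11.8]), 'joint_vel': array([ 0. , -0. ,  0. , -0. , -0.1, -0. ]), 'effort': array([  0. , -43.4, -34.2,   0.1,   0. ,  -0. ]), 'position': array([ 222.2, -530.3,  252.7]), 'orientation': array([-180. ,   -0. ,   22.7]), 'ft_force': array([-0. , -0.1,  0.1]), 'wrist_torque': array([-0., -0., -0.]), 'gripper_force': 0.0, 'gripper_width': 88.26950899299361}
```

```bash
python3 - <<'E'
import cv2
a=cv2.imread('pics/top0.png')[90:240,210:380];cv2.imwrite('pics/topc.png',cv2.resize(a,None,fx=4,fy=4,interpolation=cv2.INTER_CUBIC)[:600])
E
```

```text
(no output)
```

View pics/scene0.png

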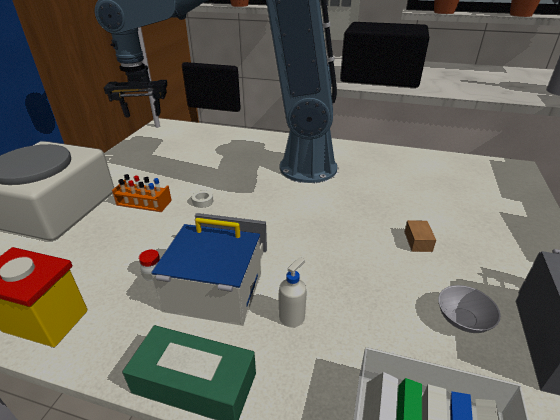

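View pics/topc.png

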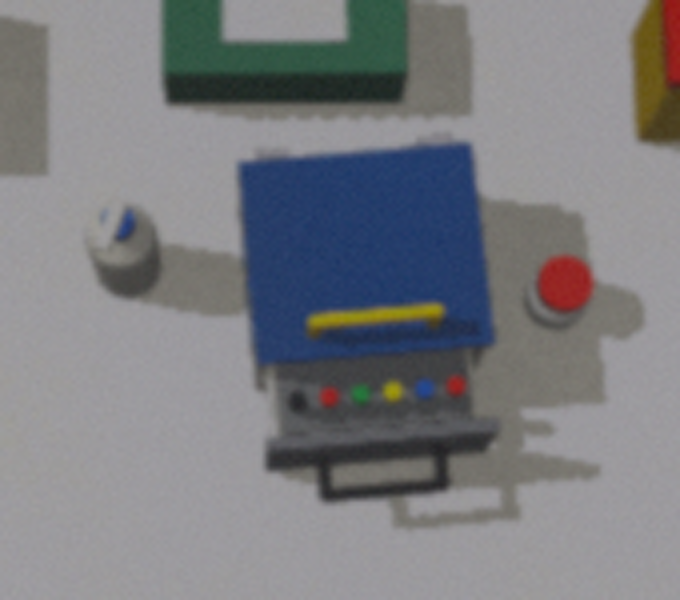

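```bash
python3 - <<'E'
from h import *
np.set_printoptions(precision=1,suppress=True)
for c in ('top','scene'):
    p=arm.snapshot(c); hsv=cv2.cvtColor(p['img'],cv2.COLOR_RGB2HSV)
    m=cv2.inRange(hsv,(105,130,40),(125,255,255))
    m=cv2.morphologyEx(m,cv2.MORPH_OPEN,np.ones((3,3),np.uint8))
    cs,_=cv2.findContours(m,cv2.RETR_EXTERNAL,cv2.CHAIN_APPROX_NONE)
    ref=(302,155) if c=='top' else (210,255)
    k=[q for q in cs if cv2.pointPolygonTest(q,ref,False)>=0]
    if not k: print('none',[len(q) for q in cs]);continue
    w=np.array([onz(p,q[0],130)[:2] for q in k[0]],np.float32)
    r=cv2.minAreaRect(w); print(c,r,'\n',cv2.boxPoints(r))
    for n,z in (('drawer_pull',75),('lid_bar',165)):
        for a in arm.landmark_of(p,n)[:1]: print(n,onz(p,a['at'],z))
    if c=='top':
        y=cv2.inRange(hsv,(20,120,100),(35,255,255)); y[:160]=0;y[185:]=0;y[:,:280]=0;y[:,330:]=0
        v,u=np.nonzero(y); q=np.array([onz(p,a,167)[:2] for a in zip(u,v)],np.float32); print('bar',len(q),cv2.minAreaRect(q))
for t in (0,20,30):
  for e in (0,-15,-30): pass
E
```

```text
top ((682.8153076171875, -85.22232818603516), (172.75946044921875, 193.6652069091797), 4.653295993804932) 
 [[ 588.9    4.3]
 [ 604.6 -188.7]
 [ 776.8 -174.7]
 [ 761.1   18.3]]
drawer_pull [ 494.3 -104.4   75. ]
lid_bar [608.1 -99.  165. ]
bar 107 ((618.1165771484375, -90.05049133300781), (10.847272872924805, 107.86080169677734), 4.52245569229126)
scene ((685.8543090820312, -83.12176513671875), (181.51272583007812, 199.41339111328125), 4.4935688972473145) 
 [[ 587.6    9.2]
 [ 603.2 -189.6]
 [ 784.1 -175.4]
 [ 768.5   23.4]]
lid_bar [617.1 -92.6 165. ]
```

```bash
cat >> h.py <<'E'
from scipy.spatial.transform import Rotation as Ro
YAW=4.6; C=Ro.from_euler('z',YAW,degrees=True).as_matrix(); U=C[:,0]; V=C[:,1]
ORG=np.array([687.8,-83.9,0]); HINGE=ORG+85*U+[0,0,122]
def tool(t,s=1):
    t=np.radians(t); d=np.array([np.sin(t),0,-np.cos(t)]); n=s*np.array([np.cos(t),0,np.sin(t)])
    return Ro.from_matrix(C@np.c_[np.cross(n,d),n,d]).as_euler('xyz',degrees=True), C@d
def bar(a):
    a=np.radians(a); return HINGE+C@np.array([-155*np.cos(a)+43*np.sin(a),0,155*np.sin(a)+43*np.cos(a)])
E
python3 - <<'E'
from h import *
np.set_printoptions(precision=1,suppress=True)
D=[180,0,YAW]
arm.clamp()
P=lambda d,z:(ORG-d*U+[0,0,z])
arm.move_to(P(255,200),D)
arm.move_l(P(255,71),speed=150)
print(arm.get_obs()['time'])
print(arm.move_l(P(130,71),speed=45,stop_force=12))
o=arm.get_obs(); print(o['time'],o['position'],-(o['position']-ORG)@U,o['ft_force'])
p=arm.snapshot('top');save(p,'push')
for a in arm.landmark_of(p,'drawer_pull')[:1]: w=onz(p,a['at'],75);print(w,-(w-ORG)@U)
for s in (1,-1):
  for t in (0,15,30):
    e,d=tool(t,s); print(s,t,arm.inverse_kinematics(bar(0)-2*d,e),arm.inverse_kinematics(bar(0)-100*d,e))
  for t in (0,-15,-30):
    e,d=tool(t,s); print(s,t,'up',arm.inverse_kinematics(bar(60)-2*d,e))
a=p['img'][90:240,210:380,::-1];cv2.imwrite('pics/pushc.png',cv2.resize(a,None,fx=4,fy=4,interpolation=cv2.INTER_CUBIC))
E
```

```text
5.45
True
7.5333 [539.5 -95.4  70.3] 148.79351912050137 [ 0.2 -0.3  0.1]
[790.6 -74.   75. ] -103.21719420684258
1 0 [-19.1  21.3  88.8   0.   69.9 -23.7] [-19.1  16.   83.8   0.   80.2 -23.7]
1 15 [-22.4  13.2 100.6   8.5  53.1 -31.3] [-23.7   4.   99.3   7.9  63.6 -31. ]
1 30 [-26.4   7.3 111.6  25.1  37.5 -47.9] [-29.9  -6.1 114.   22.1  48.8 -45.7]
1 0 up [-15.5  30.   63.4   0.   86.6 -20.1]
1 -15 up [-13.6  41.2  47.8  -4.8 105.3 -18.8]
1 -30 up [-12.1  54.3  29.8 -10.  124.4 -20.3]
-1 0 [-19.1  21.3  88.8  -0.   69.9 156.3] [-19.1  16.   83.8  -0.   80.2 156.3]
-1 15 [-22.4  13.2 100.6   8.5  53.1 148.7] [-23.7   4.   99.3   7.9  63.6 149. ]
-1 30 [-26.4   7.3 111.6  25.1  37.5 132.1] [-29.9  -6.1 114.   22.1  48.8 134.3]
-1 0 up [-15.5  30.   63.4  -0.   86.6 159.9]
-1 -15 up [-13.6  41.2  47.8  -4.8 105.3 161.2]
-1 -30 up [-12.1  54.3  29.8 -10.  124.4 159.7]
```

View pics/pushc.png

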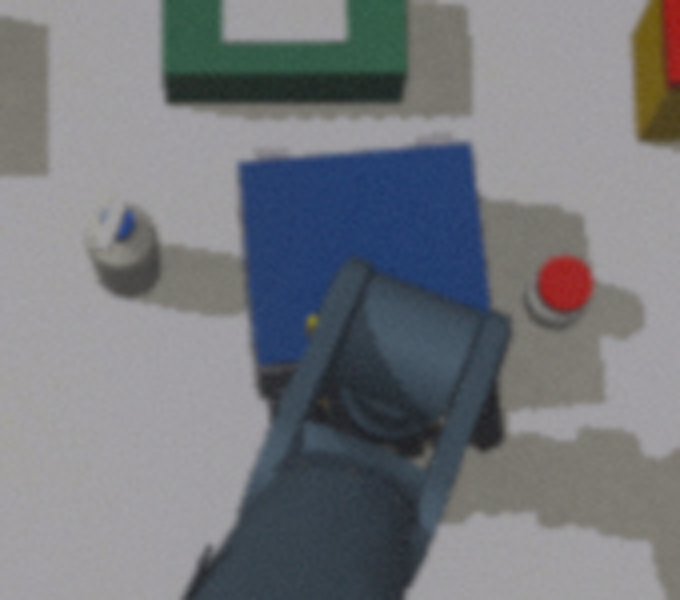

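```bash
python3 - <<'E'
from h import *
np.set_printoptions(precision=1,suppress=True)
P=lambda d,z:(ORG-d*U+[0,0,z])
print(arm.move_l(P(138,71),speed=15,stop_force=20))
o=arm.get_obs(); print(o['time'],o['position'],-(o['position']-ORG)@U,o['ft_force'])
arm.move_l(P(190,71),speed=150)
arm.move_l(P(190,230),speed=250)
arm.ungrasp()
e,d=tool(15)
arm.move_to(bar(0)-105*d,e)
for c in ('wrist','scene','top'):
  p=arm.snapshot(c);save(p,c+'2')
  if c=='wrist': pw=p
  if c!='wrist':
    for n,z in (('drawer_pull',75),('lid_bar',165)):
      for a in arm.landmark_of(p,n)[:1]: w=onz(p,a['at'],z);print(c,n,a['score'],w,-(w-ORG)@U)
# predicted pixels in wrist
T=np.linalg.inv(np.array(pw['world_from_camera']))
for nm,X in (('bar',bar(0)),('barL',bar(0)+50*V),('barR',bar(0)-50*V),('pull',ORG-132*U+[0,0,75])):
    c=T[:3,:3]@X+T[:3,3]; th=np.arctan2(np.hypot(c[0],c[1]),c[2]); f=th/np.hypot(c[0],c[1])
    print(nm,pw['cx']+pw['fx']*f*c[0],pw['cy']+pw['fy']*f*c[1])
for n in('lid_bar','drawer_pull'): print(n,arm.landmark_of(pw,n)[:1])
print(arm.get_obs()['time'])
E
```

```text
True
8.075 [539.3 -94.8  69.2] 148.9009513788168 [-0.4 -0.1  0.3]
scene lid_bar 0.59 [627.2 -97.7 165. ] 61.507276828581006
top drawer_pull 0.53 [573.  -95.7  75. ] 115.36736951151869
top lid_bar 0.75 [607.2 -95.4 165. ] 81.31298082282535
bar 284.8537169695864 209.66893534510558
barL 284.80128906195165 144.38579726770828
barR 284.8935815491201 267.6280436918029
pull 201.41308694683 188.13435779265743
lid_bar [{'at': [283.1, 211.6], 'score': 0.64}]
drawer_pull [{'at': [203.4, 191.6], 'score': 0.67}]
12.4833
```

View pics/wrist2.png

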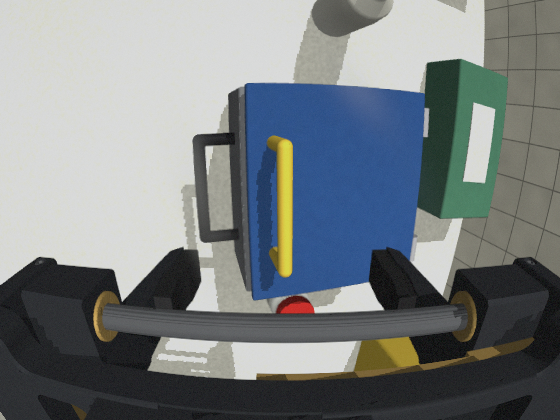

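```bash
python3 - <<'E'
from h import *
np.set_printoptions(precision=1,suppress=True)
e,d=tool(15)
print(arm.move_l(bar(0)-2*d,speed=70,stop_force=8))
o=arm.get_obs();print(o['position'],bar(0)-2*d)
arm.clamp();arm.sleep(0.2)
o=arm.get_obs();print(o['time'],o['position'],o['ft_force'],o['wrist_torque'],o['gripper_width'],o['gripper_force'])
p=arm.snapshot('wrist');save(p,'grasp')
E
```

```text
False
[617.8 -89.7 167.5] [617.5 -89.6 166.9]
15.4583 [617.3 -89.6 166.8] [-1.3 -0.1  0.6] [-0.1  0.4  0. ] 10.892562845895458 30.000371038913727
```

View pics/grasp.png

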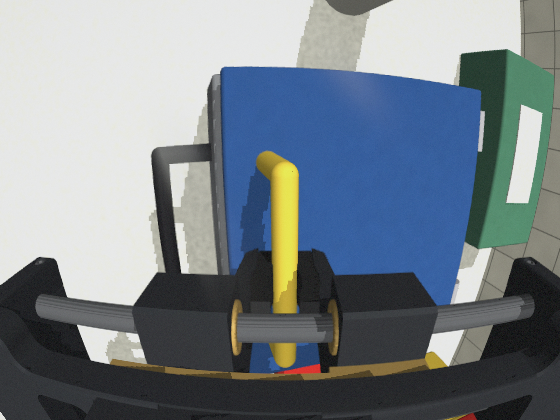

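```bash
python3 - <<'E'
from h import *
np.set_printoptions(precision=1,suppress=True)
for a in range(5,61,5):
    e,d=tool(15-40*a/60)
    arm.move_l(bar(a)-2*d,speed=45,frame=list(e))
    o=arm.get_obs();print(a,round(o['time'],1),o['position']-(bar(a)-2*d),o['ft_force'],o['gripper_width'])
    if np.linalg.norm(o['ft_force'])>25: break
arm.sleep(0.3)
o=arm.get_obs();print(o['time'],o['position']-(bar(a)-2*d),o['ft_force'],o['gripper_width'])
for c in ('scene','top','wrist'):
    p=arm.snapshot(c);save(p,c+'3')
    T=np.linalg.inv(np.array(p['world_from_camera']))
    if c!='wrist':
      for ang in (55,60,65):
        r=np.radians(ang)
        for s in (100,-100):
          for L,h in ((178,8),(178,0)):
            X=T[:3,:3]@(HINGE+s*V+C@np.array([-L*np.cos(r)+h*np.sin(r),0,L*np.sin(r)+h*np.cos(r)]))+T[:3,3]
            print(c,ang,s,h,p['fx']*X[0]/X[2]+p['cx'],p['fy']*X[1]/X[2]+p['cy'])
a=cv2.imread('pics/scene3.png')[160:310,120:320];cv2.imwrite('pics/s3c.png',cv2.resize(a,None,fx=4,fy=4,interpolation=cv2.INTER_CUBIC))
a=cv2.imread('pics/top3.png')[90:240,210:380];cv2.imwrite('pics/t3c.png',cv2.resize(a,None,fx=4,fy=4,interpolation=cv2.INTER_CUBIC))
E
```

```text
5 16.0 [-0.4  0.  -0.7] [-2.2 -1.7 -2.5] 11.04651582695202
10 16.4 [-0.5 -0.  -0.6] [-3.2 -1.5 -2.1] 10.961860763480601
15 16.9 [-0.5 -0.  -0.2] [-5.7 -1.5 -0.1] 10.710942805337442
20 17.4 [-0.5  0.  -0.1] [-6.6 -1.3  0.4] 10.862844845013758
25 17.8 [-0.4  0.   0.2] [-7.2 -1.2  1.6] 10.886807729639536
30 18.3 [-0.2  0.1  0.6] [-7.3 -1.1  4.1] 11.190794004419395
35 18.8 [-0.1  0.1  0.8] [-6.7 -0.5  4.1] 10.85137341538974
40 19.2 [0.1 0.1 1.1] [-6.4 -0.1  4.2] 11.010806623650033
45 19.7 [0.2 0.2 1.2] [-5.9  0.1  5.2] 11.171978503576096
50 20.2 [0.4 0.2 1.4] [-5.  -0.7  7.5] 10.663776329127222
55 20.6 [0.5 0.3 1.5] [-4.6  0.1  5.8] 10.861701586713947
60 21.1 [0.6 0.2 1.6] [-4.6  0.5  6.3] 10.867715378535049
21.4083 [0.4 0.2 1.5] [-4.3  0.   6.2] 11.290956366576266
scene 55 100 8 247.7999096303049 203.7415375264935
scene 55 100 0 248.76072013639444 203.8220572451786
scene 55 -100 8 158.23258063432124 193.3060284472704
scene 55 -100 0 160.00916760256882 193.48290545264592
scene 60 100 8 245.8075432194221 204.25601374860017
scene 60 100 0 246.84226519339842 203.99367579257864
scene 60 -100
[... 214 characters left out ...]
 150.848482898074 194.55380742190417
scene 65 -100 0 152.80937116685288 194.06331837432364
top 55 100 8 271.00195540684336 143.4069309378681
top 55 100 0 271.19366992529797 145.94077799606345
top 55 -100 8 336.41991980312594 137.9701559955766
top 55 -100 0 336.45140700150387 140.5085910659359
top 60 100 8 270.60703317692975 138.34095614558709
top 60 100 0 270.8105264386585 140.95240699479004
top 60 -100 8 336.2768421499844 132.9008143000682
top 60 -100 0 336.35001377549406 135.51402542179125
top 65 100 8 270.1930281671175 133.17432005283138
top 65 100 0 270.40628865429596 135.83678043027447
top 65 -100 8 336.05347138763835 127.73635281406753
top 65 -100 0 336.1680005921367 130.39772057021577
```

View pics/s3c.png

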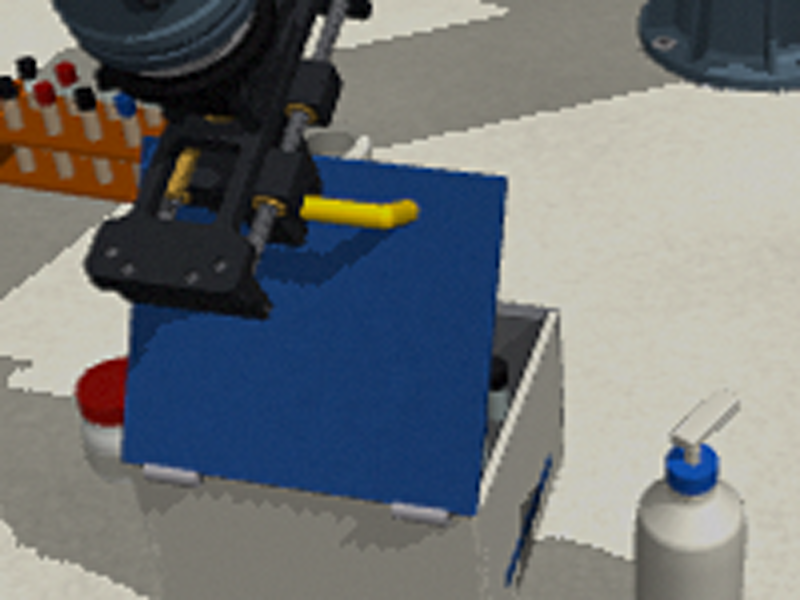

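View pics/t3c.png

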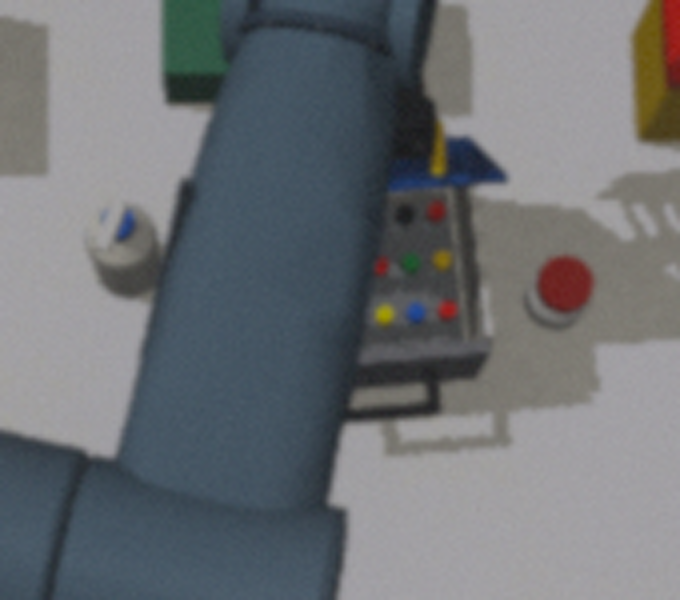

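View pics/wrist3.png

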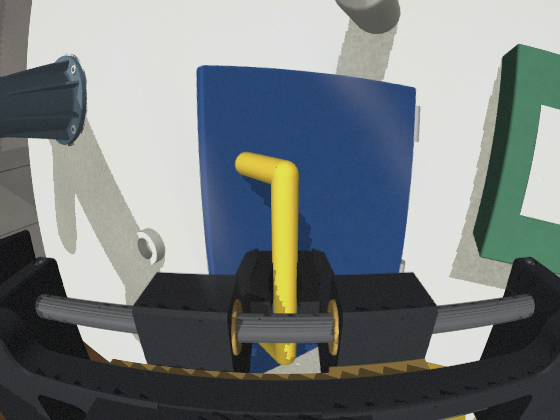

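```bash
python3 - <<'E'
from h import *
p=arm.snapshot('top');T=np.linalg.inv(np.array(p['world_from_camera']))
for j in (0,5,10):
  for X in (ORG+(-132-j)*U-50*V+[0,0,75],ORG+(-97-j)*U-98*V+[0,0,115]):
    c=T[:3,:3]@X+T[:3,3]; print(j,[(p['fx']*c[0]/c[2]+p['cx']-210)*4,(p['fy']*c[1]/c[2]+p['cy']-90)*4])
w=arm.landmark_of(p,'drawer_pull')[:1]
for a in w: q=onz(p,a['at'],75);print(a,-(q-ORG)@U)
E
```

```text
0 [np.float64(431.36765101064657), np.float64(407.3691501842602)]
0 [np.float64(488.56026096146206), np.float64(351.84179235443787)]
5 [np.float64(431.9854398146981), np.float64(413.05640493534906)]
5 [np.float64(489.22564698361293), np.float64(357.61655607587886)]
10 [np.float64(432.60395795598333), np.float64(418.75037383635754)]
10 [np.float64(489.89183525200406), np.float64(363.3982823458722)]
{'at': [304.0, 191.5], 'score': 0.84} 126.66397643350697
```

```bash
python3 -c "
from plant import arm
print(arm.get_obs()['time'],arm.get_obs()['gripper_width']);print(arm.job_done())"
```

```text
21.6583 11.199379832979426
the job is handed in; nothing more can be done
None
```

I pushed the drawer home until it hit its stop, then raised the lid to about 60° (within about 1° by the camera check). The gripper is still holding it there; I handed the job in at 21.7 s, and the other items stand where they were.

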